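Hang the drop-on flap on the dust cabinet

TASK

Hang the wide flap on the small dust cabinet: lift it out of its stand by the grey grip and lower it so that both its hook knuckles drop fully over the cabinet's two pins, then let go so that it hangs freely. Leave the smaller flap in its stand.

Things in the scene. Friction and masses are not known exactly. Their poses are not given: they have to be found in the camera images.
- flap: Wide flap, 0.15 kg: aluminium panel 90 wide, 6 thick, under a 160 mm crossbar with a hook knuckle below each end. Origin midway between the knuckles, on the pin axis when hung. z up, y along bar, x through the thickness; front and back alike. Panel bottom at z -72, bar top +14. Knuckles at y +74 and -74, 12 wide; open downward: slot 12 wide, flaring to a 30 mm mouth at z -23.
- flap_grip (a point): Middle of the wide flap's upright grey plastic grip, 41 mm above the flap's origin; grip 44 along y, 12 thick along x, 54 tall (14 to 68 above the origin). At the start the flap stands upright in a fixed slotted stand (slot 9 wide, jaws to 38 mm, may lean 5 degrees), its origin 78 mm above the table; raise it 45 mm or more to clear the stand.
- cabinet: White open-fronted cabinet, fixed, 200 mm wide, cheeks 120 high; roof top at 78, from 24 behind the pins. Origin on the table under the pin line's middle; x to the rear, y along the pins. Two level 8 mm steel pins, axis 100 mm above the origin, stand inward from the cheeks (y +-92) to free ends at y +-58; the panel passes down between them from above. Hung flap's origin: 100 above this one.
- flap_small: Smaller flap, to be left alone: same make, but panel 50 wide, crossbar 100 long, knuckles at y +44 and -44. Stands in a second stand like the first; the two may swap places. Origin and axes as for the wide flap.

How it is judged (in metres and radians):
At the end, for the whole second after the job is handed in: The wide flap hangs at rest on both pins: its origin within 18 mm horizontally of the middle of the pin line and 94 to 106 mm above the cabinet's origin, its crossbar within 0.1 rad of the pin line, the panel within 0.35 rad of upright, slower than 0.05 m/s (horizontal distance between flap and cabinet below 0.018 m and z of flap in the frame of cabinet between 0.094 and 0.106 m and angle between the y axis of flap and the y axis of cabinet, either way round below 0.1 rad and angle between flap's own z axis and vertical below 0.35 rad and linear speed of flap below 0.05 m/s); the robot touches nothing.
It fails at once if the smaller flap is moved by more than 30 mm (distance of flap_small from where it was at the start of the episode above 0.03 m).
It also fails if it takes over 42 s, if anything falls off the work surface, if the arm or the gripper's body presses on something with over 40 N, if the wrist force passes 120 N, or if a joint passes its speed limit or range.

ROBOT

A 7-joint arm with a two-finger parallel gripper is mounted at the origin on the work surface; the furniture and walls round the work are solid. World frame = base frame: x ahead of the robot, y to its left, z up, the work surface at z = 0. Lengths are in mm, angles in rad, forces in N, time in s.
With the tool pointing down it reaches from about 400 to 875 mm from the base axis. Payload 4.4 kg.
Tool frame: the origin (TCP) lies midway between the tips of the shut fingers; the grasp point (between the pads) lies 19 mm behind it; z points along the fingers, y is the line along which they close (so a half turn about z gives the same grasp; the last joint's range is limited). The gripper opens to 85 mm and grips with 20 to 120 N. Pads are 22 mm wide; open, the fingers measure 114 mm over their backs; the gripper's body (76 mm by 85 mm) begins 54 mm behind the grasp point. The pads swing forward as they close: fully open they stand 13 mm farther back than shut.
Start: joints at [1.246, 0.628, 0.038, 1.517, -0.027, 0.996, -0.02], TCP at [166.377, -628.36, 193.713] pointing down, gripper open.
Joint ranges: [-3.06, 3.06], [-0.37, 2.12], [-1.25, 1.32], [0.18, 2.47], [-1.1, 4.24], [0.23, 1.98], [-2.94, 2.94]. Speed limits (rad/s): [2.57, 2.57, 3.14, 3.14, 3.14, 3.14, 3.14].

INTERFACE

Orientations are given as [roll, pitch, yaw] about the fixed x, y, z axes, in that order (R = Rz(yaw) Ry(pitch) Rx(roll)).
In Python, from cell import monitor, cams, ctrl gives the robot as it stands.
- The arm moves only by the tool drive_tool, never from a script. Its argument "motion" is a list of rows, each an object with "fingers": the opening, from 0 (shut) to 1 (fully open); "linear": the shift along the tool's x, y, z in m, a list of three; "twist": the turn about the tool's z in rad. In form: [{"fingers": fingers, "linear": [x, y, z], "twist": twist}, ...]. A call has 1 to 5 rows; each row shifts and turns the commanded pose from where the row before left it, along the tool's axes as they then stand; what a row does not reach is not made up. A row lasts 1/12 s, in which the tool goes at most 41.7 mm and 7.16 degrees, less where a joint would pass 70% of its speed; a pose out of reach is approached as far as the arm can. A call with a gripper value outside its range is refused whole. The fingers move at their own pace and stop on an object; the grip force is fixed at half the most. Time passes only in rows, so rows that do not move let the fingers close. It gives the time, the measured TCP pose, the force, the opening and the grip force at its end, in the units of the state.
- monitor.read_state(): the state, without advancing time (a new reading comes with each control period).
- cams.get_image(name): name is "scene" or "top" or "wrist"; returns a dict with "color" (400x640x3 uint8, blue, green, red), "K" (3x3 intrinsics, pixels), "R" (3x3) and "t" (3): a world point X has camera coordinates R X + t. Camera axes: x right, y down, z forward; pixel columns grow to the right and rows downward; lengths in mm; the calibration is good to about 2 mm. The wrist camera is an equidistant fisheye: a pixel r from the principal point sees the ray r / f radians off the axis. A picture is of the moment at which its call begins. There is no depth.
- ctrl.finish_job(): hands the job in; it is judged then, once.
The state is a dict: "clock": time; "qpos": joint angles; "qd": joint speeds; "tau": joint torques, N m; "eef_pos": TCP position; "tool_rot": TCP orientation; "force": force on the tool from outside, world axes, zero at the start; "torque": the same for the moment, N m; "width": finger opening in mm; "gripper_force": force on a finger pad.
Only numpy, scipy, OpenCV 4.12 (cv2) and the standard library are available. Lean on these libraries where they do the work, as an engineer would, in place of code of your own. Each camera call takes 0.05 s, during which the arm holds its last target. There are 200 camera calls.

## Working session

There is one attempt and no reset: what is moved stays moved. The work goes in short steps, Python scripts to look and compute and a tool call to move; the robot and the scene stay as the last step left them, time stands still between calls to the robot, and variables do not carry over. Pictures are saved under pics/ and viewed, at most 10 in all, crops included, and the job is handed in when it is done.

Besides the shell and the picture viewer there is one more tool, called as a command line: name --argument value ..., lists and objects as JSON in quotes. drive_tool: Moves the arm, as the interface text tells. Its arguments: {"type":"object","properties":{"motion":{"type":"array"}},"required":["motion"]}

```bash
mkdir -p pics; python3 - <<'E'
from cell import monitor, cams
import cv2, numpy as np, pickle
d={}
for n in ["scene","top"]:
    im=cams.get_image(n); d[n]=im; cv2.imwrite(f"pics/{n}0.png",im["color"])
    print(n,im["K"].tolist(),np.round(-im["R"].T@im["t"]).tolist(),np.round(im["R"],3).tolist())
pickle.dump(d,open("d0.pkl","wb"))
print(monitor.read_state())
E
```

```text
scene [[520.8944820398747, 0.0, 314.8079773837898], [0.0, 520.8944820398747, 204.84288735456403], [0.0, 0.0, 1.0]] [-307.0, 507.0, 970.0] [[-0.547, -0.837, 0.004], [-0.578, 0.374, -0.726], [0.606, -0.399, -0.688]]
top [[459.79765367956213, 0.0, 315.70546186640814], [0.0, 459.79765367956213, 197.18183076236625], [0.0, 0.0, 1.0]] [310.0, 16.0, 1096.0] [[-0.011, -1.0, 0.019], [-0.984, 0.008, -0.177], [0.176, -0.02, -0.984]]
{'clock': 0.1, 'qpos': array([ 1.24619384,  0.62926742,  0.03846353,  1.51829909, -0.02700526,
        0.99629418, -0.02001696]), 'qd': array([ 0.00047125, -0.00199328, -0.00149572, -0.00237029,  0.00123927,
        0.00046599, -0.00080445]), 'tau': array([ 1.87858859e-03, -5.64532936e+01,  1.22947946e+00, -1.93975157e+01,
        1.11048928e-02,  5.31783822e-03, -9.22457161e-06]), 'eef_pos': array([ 166.20413133, -627.72690349,  192.8625715 ]), 'tool_rot': array([-3.13984330e+00,  2.57977500e-05,  2.58766787e-01]), 'force': array([-0.23514965,  0.16784806,  0.0093923 ]), 'torque': array([0.06760585, 0.01974226, 0.00749965]), 'gripper_force': 0.0, 'width': 85.43149543136775}
```

View pics/scene0.png

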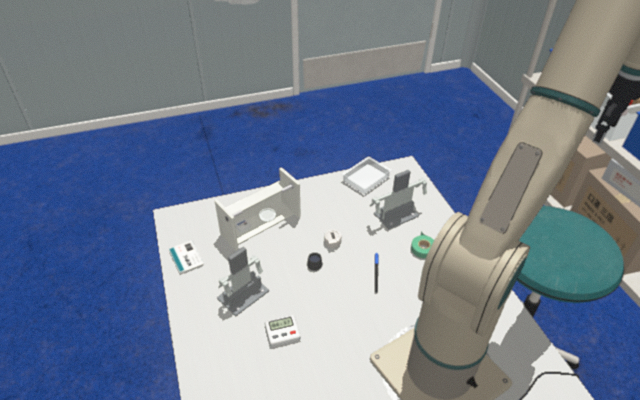

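View pics/top0.png

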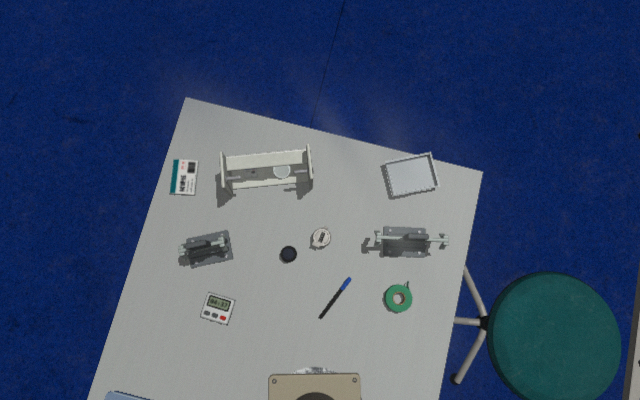

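The scene view shows the cabinet around (258,210) and stands around (240,285) and (398,200). In the top view the cabinet is around (267,168), the narrower flap at (207,248) and the wider one, with its bar spanning about 365–448, at (405,240). I'll zoom in on these.

```bash
python3 - <<'E'
import cv2, numpy as np, pickle
d=pickle.load(open("d0.pkl","rb"))
def c(n,x,y,w=100,h=75): return cv2.resize(d[n]["color"][y:y+h,x:x+w],(400,300),interpolation=cv2.INTER_CUBIC)
a=np.vstack([np.hstack([c("top",356,203),c("top",217,133)]),np.hstack([c("scene",350,162),c("scene",210,165)])])
cv2.imwrite("pics/z.png",a)
E
```

```text
(no output)
```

View pics/z.png

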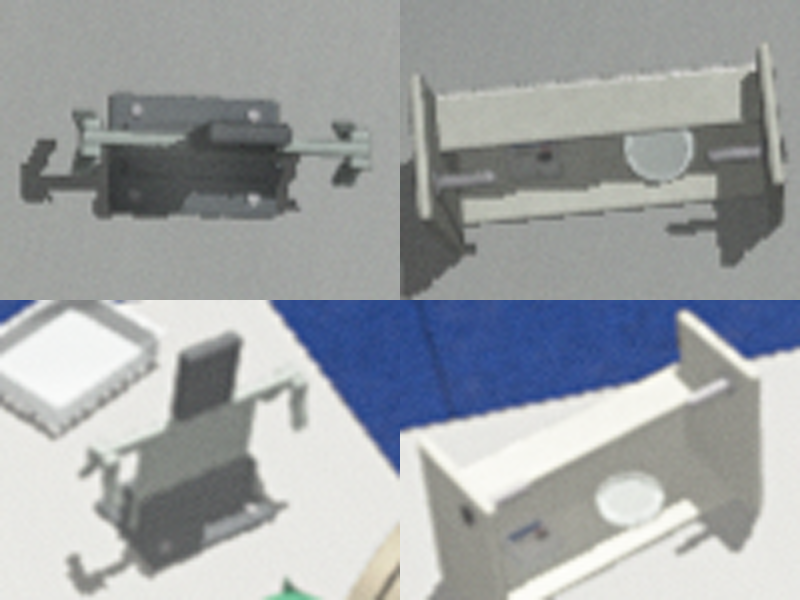

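The zoom confirms the wide flap on the right: bar ends in the top view near (376.5,238) and (448.7,240.5), grip top (403–429, 234–240). Cabinet pin free ends are near (240.2,177) and (294.5,171.8) and pin roots near (227,178) and (307,171).

```bash
cat > h.py <<'E'
import cv2, numpy as np, pickle
def ray(im,p):
    u=np.linalg.inv(im["K"])@np.array([p[0],p[1],1.]); return -im["R"].T@im["t"], im["R"].T@u
def plane(im,p,z):
    c,v=ray(im,p); return c+v*(z-c[2])/v[2]
def tri(ia,pa,ib,pb):
    a,u=ray(ia,pa); b,v=ray(ib,pb); s=np.linalg.lstsq(np.c_[u,-v],b-a,rcond=None)[0]
    return (a+u*s[0]+b+v*s[1])/2, np.linalg.norm(a+u*s[0]-b-v*s[1])
E
python3 - <<'E'
from h import *
d=pickle.load(open("d0.pkl","rb")); T,S=d["top"],d["scene"]
t1=lambda x,y:(x/4+356-.4,y/4+203-.4); t2=lambda x,y:((x-400)/4+217-.4,y/4+133-.4)
s1=lambda x,y:(x/4+350-.4,(y-300)/4+162-.4); s2=lambda x,y:((x-400)/4+210-.4,(y-300)/4+165-.4)
def pr(n,v): print(n,np.round(v,1))
pr("barL",plane(T,t1(82,138),92)); pr("barR",plane(T,t1(371,150),92))
for n,p in dict(gTL=(210,122),gTR=(291,122),gBL=(207,148),gBR=(291,145)).items(): pr(n,plane(T,t1(*p),146))
for n,p in dict(gl=(180,354),gm=(206,359),gr=(241,340),gbk=(215,333)).items(): pr("scene "+n,plane(S,s1(*p),146))
pr("s barL",plane(S,s1(90,450),92)); pr("s barR",plane(S,s1(305,380),92))
for n,p in dict(pLf=(493,176),pLr=(437,180),pRf=(710,155),pRr=(762,152)).items(): pr(n,plane(T,t2(*p),100))
pr("s pRf",plane(S,s2(690,401),100)); pr("s pRr",plane(S,s2(732,384),100)); pr("s pL?",plane(S,s2(492,499),100))
for n,p in dict(cLr=(416,77),cLf=(426,217),cRr=(764,46),cRf=(776,182)).items(): pr("cheek "+n,plane(T,t2(*p),120))
for n,p in dict(cLr=(420,433),cLf=(492,512),cRr=(682,313),cRf=(757,380)).items(): pr("s cheek "+n,plane(S,s2(*p),120))
E
```

```text
barL [ 399.7 -135.9   92. ]
barR [ 391.6 -294.6   92. ]
gTL [ 402.5 -194.7  146. ]
gTR [ 402.1 -237.   146. ]
gBL [ 389.  -192.5  146. ]
gBR [ 390.2 -236.3  146. ]
scene gl [ 401.9 -193.   146. ]
scene gm [ 389.6 -203.3  146. ]
scene gr [ 391.9 -233.2  146. ]
scene gbk [ 405.8 -224.1  146. ]
s barL [ 407.1 -133.    92. ]
s barR [ 384.5 -289.9   92. ]
pLf [535.8 162.8 100. ]
pLr [533.7 193.6 100. ]
pRf [546.9  42.9 100. ]
pRr [548.4  14.  100. ]
s pRf [550.1  41.2 100. ]
s pRr [549.6  10.8 100. ]
s pL? [538.7 184.6 100. ]
cheek cLr [587.  202.8 120. ]
cheek cLf [508.9 195.5 120. ]
cheek cRr [603.5  12.4 120. ]
cheek cRf [526.8   6.6 120. ]
s cheek cLr [593.6 202.8 120. ]
s cheek cLf [509.7 196.8 120. ]
s cheek cRr [606.1  13.3 120. ]
s cheek cRf [524.7   7.3 120. ]
```

Both views agree: the flap's grip is at about (396,-215) with yaw about -0.05 and no lean (bar measures 159 mm). The pin middle is at about (542,103) with yaw about 0.09. I'll turn the tool first.

drive_tool --motion '[{"fingers":1,"linear":[0,0,0],"twist":-0.12},{"fingers":1,"linear":[0,0,0],"twist":-0.12},{"fingers":1,"linear":[0,0,0],"twist":-0.12},{"fingers":1,"linear":[0,0,0],"twist":-0.12},{"fingers":1,"linear":[0,0,0],"twist":-0.12}]'

```text
clock: 0.52
eef_pos: [166.2, -628.0, 193.2]
tool_rot: [-3.141, -0.001, 0.865]
force: [-0.2, 0.5, 0.1]
width: 85.4
gripper_force: 0.0
```

drive_tool --motion '[{"fingers":1,"linear":[0,0,0],"twist":-0.12},{"fingers":1,"linear":[0,0,0],"twist":-0.12},{"fingers":1,"linear":[0,0,0],"twist":-0.12},{"fingers":1,"linear":[0,0,0],"twist":-0.12},{"fingers":1,"linear":[0,0,0],"twist":-0.12}]'

```text
clock: 0.93
eef_pos: [166.1, -628.0, 193.2]
tool_rot: [-3.141, -0.001, 1.465]
force: [0.5, 0.6, -0.1]
width: 85.5
gripper_force: 0.0
```

drive_tool --motion '[{"fingers":1,"linear":[0,0,0],"twist":-0.06},{"fingers":1,"linear":[0,0,0],"twist":0}]'

```text
clock: 1.1
eef_pos: [166.1, -628.0, 193.1]
tool_rot: [-3.142, -0.001, 1.52]
force: [-0.0, -0.1, 0.0]
width: 85.6
gripper_force: 0.0
```

drive_tool --motion '[{"fingers":1,"linear":[0.035,0.0174,0],"twist":0},{"fingers":1,"linear":[0.035,0.0174,0],"twist":0},{"fingers":1,"linear":[0.035,0.0174,0],"twist":0},{"fingers":1,"linear":[0.035,0.0174,0],"twist":0},{"fingers":1,"linear":[0.035,0.0174,0],"twist":0}]'

```text
clock: 1.52
eef_pos: [262.7, -456.3, 193.6]
tool_rot: [-3.141, -0.0, 1.516]
force: [0.2, 1.2, -0.4]
width: 85.2
gripper_force: 0.0
```

drive_tool --motion '[{"fingers":1,"linear":[0.035,0.0174,0],"twist":0},{"fingers":1,"linear":[0.035,0.0174,0],"twist":0},{"fingers":1,"linear":[0.035,0.0174,0],"twist":0},{"fingers":1,"linear":[0.035,0.0174,0],"twist":0},{"fingers":1,"linear":[0,0,0],"twist":0}]'

```text
clock: 1.93
eef_pos: [343.6, -314.2, 194.2]
tool_rot: [3.139, -0.004, 1.528]
force: [1.0, 0.4, 1.2]
width: 85.2
gripper_force: 0.0
```

drive_tool --motion '[{"fingers":1,"linear":[0.033,0.0158,0],"twist":0},{"fingers":1,"linear":[0.033,0.0158,0],"twist":0},{"fingers":1,"linear":[0.0335,0.0158,0],"twist":0},{"fingers":1,"linear":[0,0,0],"twist":0},{"fingers":1,"linear":[0,0,0],"twist":0}]'

```text
clock: 2.35
eef_pos: [392.7, -223.2, 193.8]
tool_rot: [3.141, -0.0, 1.523]
force: [0.8, -1.0, -0.1]
width: 85.1
gripper_force: 0.0
```

```bash
python3 - <<'E'
from cell import monitor, cams
import cv2, numpy as np
s=monitor.read_state(); print(s["eef_pos"],s["tool_rot"])
w=cams.get_image("wrist"); t=cams.get_image("top")
print(w["K"].tolist())
cv2.imwrite("pics/w1.png",np.hstack([cv2.resize(w["color"],(480,300)),cv2.resize(t["color"][190:290,350:457],(321,300))])[:,:800])
E
```

```text
[ 392.67791536 -223.17817866  193.84916975] [ 3.14118896e+00 -3.14842977e-04  1.52252849e+00]
[[309.70691628693146, 0.0, 313.7401392174786], [0.0, 309.70691628693146, 205.96059894740492], [0.0, 0.0, 1.0]]
```

View pics/w1.png

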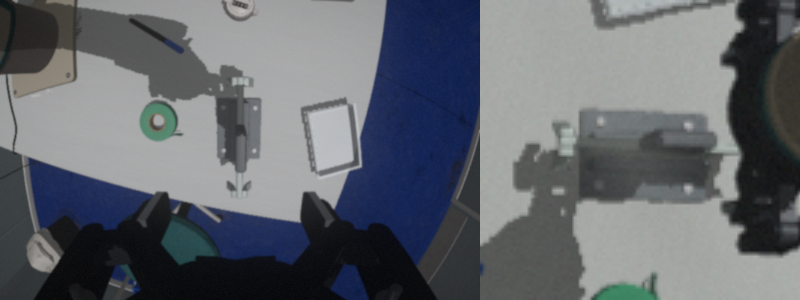

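The wrist view shows the flap lined up with the tool between the open fingers (bar ends near (238,188) and (240,82)). The top view agrees once height parallax is allowed for. I'll trim the position, then descend.

drive_tool --motion '[{"fingers":1,"linear":[0.008,0.003,0],"twist":0},{"fingers":1,"linear":[0,0,0.03],"twist":0},{"fingers":1,"linear":[0,0,0.03],"twist":0},{"fingers":1,"linear":[0,0,0.02],"twist":0},{"fingers":1,"linear":[0,0,0.012],"twist":0}]'

```text
clock: 2.87
eef_pos: [393.2, -217.5, 99.6]
tool_rot: [-3.138, -0.001, 1.516]
force: [-0.4, 0.9, 0.4]
width: 85.6
gripper_force: 0.0
```

drive_tool --motion '[{"fingers":1,"linear":[0,0,0],"twist":0},{"fingers":1,"linear":[0,0,0],"twist":0}]'

```text
clock: 3.03
eef_pos: [394.4, -217.6, 101.4]
tool_rot: [-3.14, -0.001, 1.517]
force: [-0.6, -0.9, 0.0]
width: 85.2
gripper_force: 0.0
```

```bash
python3 - <<'E'
from cell import monitor, cams
import cv2, numpy as np
w=cams.get_image("wrist"); t=cams.get_image("scene")
cv2.imwrite("pics/w2.png",np.hstack([cv2.resize(w["color"],(480,300)),cv2.resize(t["color"][140:240,345:451],(318,300))]))
E
```

```text
(no output)
```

View pics/w2.png

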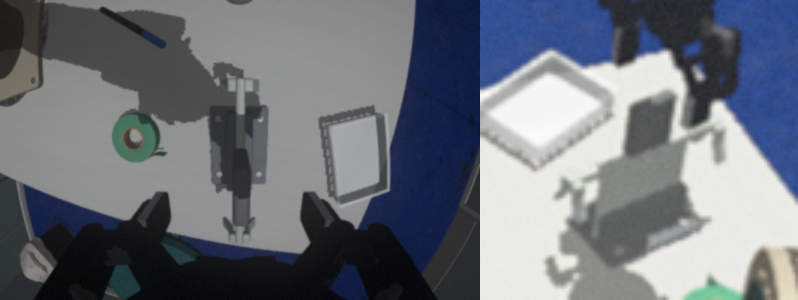

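The fingers look farther off than expected: the scene crop has the tips near (625,50) and (693,110), higher than the grip. I'll check this with numbers.

```bash
cat >> h.py <<'E'
def proj(im,X):
    c=im["R"]@np.array(X,float)+im["t"]; return (im["K"]@(c/c[2]))[:2]
def wplane(im,p,z):
    K=im["K"]; d=(np.array(p,float)-K[:2,2])/K[0,0]; r=np.hypot(*d)
    v=im["R"].T@np.r_[np.sin(r)*d/r,np.cos(r)]; c=-im["R"].T@im["t"]; return c+v*(z-c[2])/v[2]
def wproj(im,X):
    c=im["R"]@np.array(X,float)+im["t"]; th=np.arctan2(np.hypot(c[0],c[1]),c[2]); return im["K"][:2,2]+im["K"][0,0]*th*c[:2]/np.hypot(c[0],c[1])
E
python3 - <<'E'
from h import *
from cell import monitor,cams
s=monitor.read_state(); print(s["clock"],s["eef_pos"],s["tool_rot"])
w,S=cams.get_image("wrist"),cams.get_image("scene")
print("cam",-w["R"].T@w["t"],w["R"].round(2).tolist())
for dx in (-43,43):
    X=s["eef_pos"]+[dx,0,13]; print("tip scene crop",(proj(S,X)-[345,140])*3+[480,0],"wrist480",wproj(w,X)*.75)
for p in ((240,80),(240,240),(240,160),(240,197)): print(p,wplane(w,np.array(p)/.75,92),wplane(w,np.array(p)/.75,146))
E
```

```text
3.1333 [ 395.61524575 -217.83364242  102.48558032] [3.14015304e+00 6.12912508e-04 1.51750393e+00]
cam [ 399.04160865 -147.06973191  283.04391638] [[1.0, -0.05, 0.0], [-0.05, -0.96, 0.28], [-0.01, -0.28, -0.96]]
tip scene crop [686.92604818 155.97924522] wrist480 [181.87348947 182.65610802]
tip scene crop [619.98016763  99.06653107] wrist480 [289.7689879  177.22253978]
(240, 80) [ 403.35829024 -141.11327764   92.        ] [ 402.13814772 -142.79691424  146.        ]
(240, 240) [ 396.02479916 -294.34933958   92.        ] [ 396.87752306 -252.71965063  146.        ]
(240, 160) [ 399.94777359 -208.85288185   92.        ] [ 399.69163925 -191.38940979  146.        ]
(240, 197) [ 398.26636767 -244.55963414   92.        ] [ 398.48549536 -217.00337995  146.        ]
```

The bar position agrees with both cameras within 3 mm. The finger width after closing will show whether the grip is held.

drive_tool --motion '[{"fingers":0,"linear":[0.002,0.002,0],"twist":0},{"fingers":0,"linear":[0,0,0],"twist":0},{"fingers":0,"linear":[0,0,0],"twist":0},{"fingers":0,"linear":[0,0,0],"twist":0},{"fingers":0,"linear":[0,0,0],"twist":0}]'

```text
clock: 3.65
eef_pos: [397.1, -215.3, 101.8]
tool_rot: [3.142, 0.0, 1.519]
force: [-0.3, 1.1, -0.4]
width: 25.7
gripper_force: 0.0
```

drive_tool --motion '[{"fingers":0,"linear":[0,0,0],"twist":0},{"fingers":0,"linear":[0,0,0],"twist":0},{"fingers":0,"linear":[0,0,0],"twist":0},{"fingers":0,"linear":[0,0,0],"twist":0}]'

```text
clock: 3.98
eef_pos: [397.6, -215.4, 102.0]
tool_rot: [3.141, 0.0, 1.519]
force: [0.6, -0.1, 4.1]
width: 9.4
gripper_force: 60.1
```

Gripped (60 N, 9.4 mm). Now I'll lift it.

drive_tool --motion '[{"fingers":0,"linear":[0,0,-0.015],"twist":0},{"fingers":0,"linear":[0,0,-0.02],"twist":0},{"fingers":0,"linear":[0,0,-0.02],"twist":0},{"fingers":0,"linear":[0,0,-0.02],"twist":0},{"fingers":0,"linear":[0,0,0],"twist":0}]'

```text
clock: 4.4
eef_pos: [398.9, -216.1, 179.3]
tool_rot: [3.137, 0.002, 1.519]
force: [0.6, 0.4, -1.6]
width: 9.7
gripper_force: 59.3
```

drive_tool --motion '[{"fingers":0,"linear":[0,0,-0.025],"twist":0},{"fingers":0,"linear":[0,0,-0.025],"twist":0},{"fingers":0,"linear":[0,0,-0.02],"twist":0},{"fingers":0,"linear":[0,0,0],"twist":0},{"fingers":0,"linear":[0,0,0],"twist":0}]'

```text
clock: 4.82
eef_pos: [397.0, -215.5, 246.4]
tool_rot: [3.141, 0.001, 1.518]
force: [-1.0, -0.3, -1.5]
width: 9.5
gripper_force: 59.3
```

```bash
python3 - <<'E'
from cell import monitor, cams
import cv2, numpy as np, pickle
s=monitor.read_state(); print(s["eef_pos"],s["tool_rot"],s["width"],s["force"])
d={n:cams.get_image(n) for n in("wrist","scene","top")}; pickle.dump((s,d),open("d3.pkl","wb"))
w=d["wrist"]["color"]; t=d["scene"]["color"]
cv2.imwrite("pics/w3.png",np.hstack([cv2.resize(w[20:360,220:420],(353,600),interpolation=2),cv2.resize(t[60:240,320:454],(446,600),interpolation=2)]))
E
```

```text
[ 397.01777301 -215.50804972  246.41211033] [3.14128210e+00 5.35583990e-04 1.51842724e+00] 9.452922115013484 [-1.01511903 -0.28068877 -1.53048033]
```

View pics/w3.png

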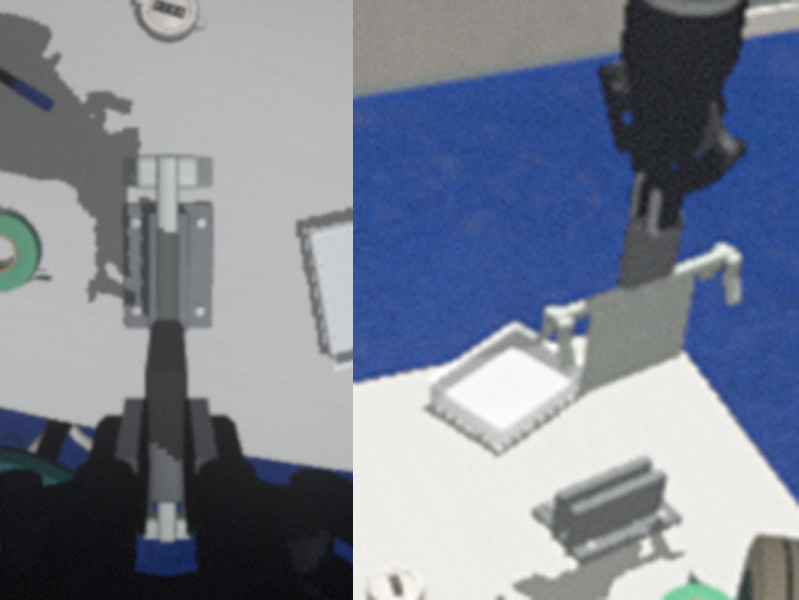

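Flap is lifted and upright, clear of the stand. The fingers hold the upper part of the grip. Bar ends are in the wrist crop at (167,157)/(167,540) and in the scene crop at about (547,317)/(730,248). I'll measure the flap's pose in the hand.

```bash
python3 - <<'E'
from h import *
s,d=pickle.load(open("d3.pkl","rb")); W,S,T=d["wrist"],d["scene"],d["top"]
w=lambda x,y:(220+x/1.765-.3,20+y/1.765-.3); sc=lambda x,y:(320+(x-353)/3.333-.3,60+y/3.333-.3)
for z in (210,220,230,237,244): 
    a,b=wplane(W,w(167,157),z),wplane(W,w(167,540),z); print(z,a.round(1),b.round(1),np.linalg.norm(a-b).round(1),((a+b)/2).round(1))
c,v=ray(S,sc(547,317))
# scene: bar ends, plane x~ from wrist
for p in ((547,317),(733,248)):
    c,v=ray(S,sc(*p)); print([ (c+v*(z-c[2])/v[2]).round(1).tolist() for z in (210,225,237)])
# panel bottom corners scene, grip bottom at bar
for n,p in dict(pbL=(580,392),pbR=(686,350)).items():
    c,v=ray(S,sc(*p)); print(n,c+v*(397-c[0])/v[0])
for n,p in dict(barL=(547,317),barR=(733,248),gripbotR=(675,277),gripbotL=(620,290)).items():
    c,v=ray(S,sc(*p)); print(n,c+v*(397-c[0])/v[0])
E
```

```text
210 [ 401.3 -139.1  210. ] [ 391.8 -318.1  210. ] 179.2 [ 396.6 -228.6  210. ]
220 [ 401.2 -139.4  220. ] [ 392.2 -310.1  220. ] 170.9 [ 396.7 -224.7  220. ]
230 [ 401.2 -139.7  230. ] [ 392.6 -302.1  230. ] 162.7 [ 396.9 -220.9  230. ]
237 [ 401.2 -139.8  237. ] [ 392.9 -296.5  237. ] 156.9 [ 397.1 -218.2  237. ]
244 [ 401.2 -140.   244. ] [ 393.2 -290.9  244. ] 151.1 [ 397.2 -215.5  244. ]
[[425.9, -152.9, 210.0], [411.5, -139.9, 225.0], [399.9, -129.5, 237.0]]
[[416.4, -320.8, 210.0], [402.1, -304.4, 225.0], [390.7, -291.4, 237.0]]
pbL [ 397.         -166.59364124  154.64400654]
pbR [ 397.         -269.05648627  148.53708976]
barL [ 397.         -126.88771194  240.02182627]
barR [ 397.         -298.61647835  230.3558373 ]
gripbotR [ 397.         -244.05843724  226.39935068]
gripbotL [ 397.         -191.7908575   236.29462982]
```

The flap sits level in the hand with its origin about 24 mm below the TCP, as planned. I'll carry it over the cabinet.

drive_tool --motion '[{"fingers":0,"linear":[0.02,0.008,0],"twist":0},{"fingers":0,"linear":[0.03,0.0117,0],"twist":0},{"fingers":0,"linear":[0.03,0.0117,0],"twist":0},{"fingers":0,"linear":[0.03,0.0117,0],"twist":0},{"fingers":0,"linear":[0.03,0.0117,0],"twist":0}]'

```text
clock: 5.38
eef_pos: [458.6, -77.0, 245.3]
tool_rot: [-3.139, -0.0, 1.518]
force: [-0.8, -0.3, -2.3]
width: 9.5
gripper_force: 59.3
```

drive_tool --motion '[{"fingers":0,"linear":[0.03,0.0117,0],"twist":0},{"fingers":0,"linear":[0.03,0.0117,0],"twist":0},{"fingers":0,"linear":[0.03,0.0117,0],"twist":0},{"fingers":0,"linear":[0.03,0.0117,0],"twist":0},{"fingers":0,"linear":[0.03,0.0117,0],"twist":0}]'

```text
clock: 5.8
eef_pos: [524.9, 69.7, 245.0]
tool_rot: [-3.139, 0.001, 1.519]
force: [0.8, -1.6, -1.1]
width: 9.7
gripper_force: 59.3
```

drive_tool --motion '[{"fingers":0,"linear":[0.025,0.01,0],"twist":0},{"fingers":0,"linear":[0.012,0.005,0],"twist":0},{"fingers":0,"linear":[0,0,0],"twist":-0.07},{"fingers":0,"linear":[0,0,0],"twist":-0.07},{"fingers":0,"linear":[0,0,0],"twist":0}]'

```text
clock: 6.22
eef_pos: [541.4, 103.8, 245.2]
tool_rot: [-3.138, 0.001, 1.661]
force: [1.1, 0.1, -1.4]
width: 9.6
gripper_force: 59.3
```

drive_tool --motion '[{"fingers":0,"linear":[0,0,0],"twist":0},{"fingers":0,"linear":[0,0,0],"twist":0},{"fingers":0,"linear":[0,0,0],"twist":0}]'

```text
clock: 6.47
eef_pos: [542.1, 103.9, 246.5]
tool_rot: [-3.141, 0.0, 1.657]
force: [-0.1, -0.9, -2.5]
width: 9.7
gripper_force: 59.3
```

```bash
python3 - <<'E'
from cell import monitor, cams
import cv2, numpy as np, pickle
s=monitor.read_state(); print(s["clock"],s["eef_pos"],s["tool_rot"],s["width"],s["force"])
d={n:cams.get_image(n) for n in("wrist","scene","top")}; pickle.dump((s,d),open("d4.pkl","wb"))
w=d["wrist"]["color"]; t=d["scene"]["color"]
cv2.imwrite("pics/w4.png",np.hstack([cv2.resize(w[20:360,200:430],(406,600),interpolation=2),cv2.resize(t[100:260,200:305],(394,600),interpolation=2)]))
E
```

```text
6.4667 [542.09955608 103.92159691 246.48767771] [-3.14110584e+00  3.83174253e-04  1.65681221e+00] 9.651268012266428 [-0.0519197  -0.93292382 -2.54307682]
```

View pics/w4.png

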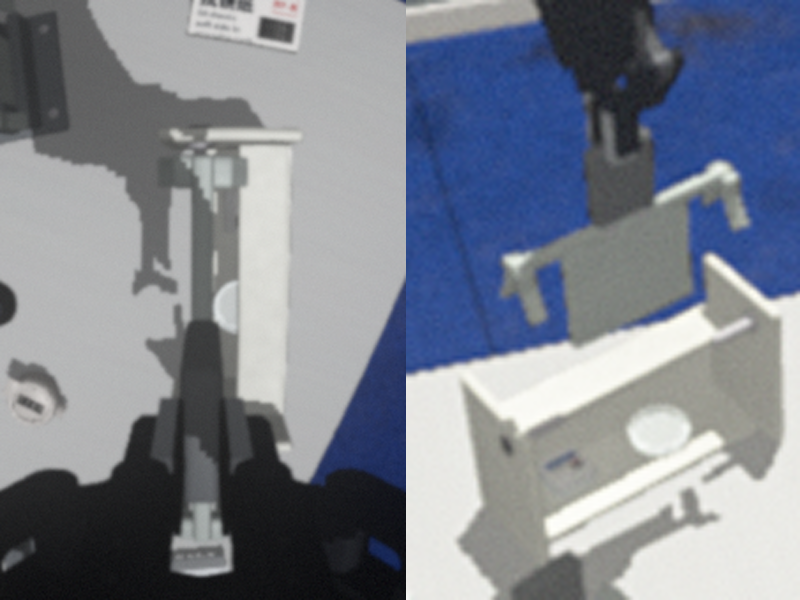

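The flap is above the cabinet. The wrist crop shows the far cheek's top from (160,133) to (300,135) and the roof's front edge at x≈240. I'll check the cabinet pose from this close view.

```bash
python3 - <<'E'
from h import *
s,d=pickle.load(open("d4.pkl","rb")); W=d["wrist"]
w=lambda x,y:(200+x/1.765-.3,20+y/1.765-.3)
yaw=.088; R=np.array([[np.cos(yaw),-np.sin(yaw)],[np.sin(yaw),np.cos(yaw)]])
def pr(n,p,z):
    X=wplane(W,w(*p),z); print(n,X.round(1),"rel cab",((X[:2]-[542.5,103])@R).round(1))
pr("cheek front",(160,132),120); pr("cheek rear",(301,134),120)
pr("roof front far",(240,155),78); pr("roof front near",(237,400),78)
pr("roof rear far",(294,152),78); pr("roof rear near",(287,400),78)
pr("pin?",(200,147),104)
pr("bar far",(205,152),236); pr("bar near",(203,500),236)
print("bar expect px",[( (wproj(W,[542.5-np.sin(yaw)*y,103+np.cos(yaw)*y,236])-[200,20])*1.765).round() for y in(-80,80)])
print("pin expect px",[( (wproj(W,[542.5-np.sin(yaw)*y,103+np.cos(yaw)*y,104])-[200,20])*1.765).round() for y in(58,92)])
# top view cheeks/roof for cabinet, from first image
E
```

```text
cheek front [510.9 194.8 120. ] rel cab [-23.4  94.2]
cheek rear [589.  201.3 120. ] rel cab [54.9 93.8]
roof front far [558.9 187.1  78. ] rel cab [23.7 82.3]
roof front near [573.5  21.9  78. ] rel cab [ 23.8 -83.5]
roof rear far [592.9 192.8  78. ] rel cab [58.1 85. ]
roof rear near [608.7  24.5  78. ] rel cab [ 59.1 -84. ]
pin? [533.6 188.7 104. ] rel cab [-1.4 86.2]
bar far [536.4 181.3 236. ] rel cab [ 0.8 78.5]
bar near [547.5  43.9 236. ] rel cab [ -0.2 -59.3]
bar expect px [array([203., 538.]), array([202., 147.])]
pin expect px [array([202., 194.]), array([202., 137.])]
```

The cabinet pose holds to about 1 mm (roof edge at 23.7 mm against the nominal 24) and the flap is aligned. Lowering now.

drive_tool --motion '[{"fingers":0,"linear":[0,0,0.02],"twist":0},{"fingers":0,"linear":[0,0,0.025],"twist":0},{"fingers":0,"linear":[0,0,0.025],"twist":0},{"fingers":0,"linear":[0,0,0.015],"twist":0},{"fingers":0,"linear":[0,0,0],"twist":0}]'

```text
clock: 7.03
eef_pos: [539.8, 103.5, 158.7]
tool_rot: [-3.135, 0.001, 1.658]
force: [-0.2, -0.7, -1.0]
width: 9.5
gripper_force: 59.3
```

drive_tool --motion '[{"fingers":0,"linear":[0,0,0],"twist":0},{"fingers":0,"linear":[0,0,0.006],"twist":0},{"fingers":0,"linear":[0,0,0.006],"twist":0},{"fingers":0,"linear":[0,0,0.004],"twist":0},{"fingers":0,"linear":[0,0,0],"twist":0}]'

```text
clock: 7.45
eef_pos: [542.0, 104.3, 145.3]
tool_rot: [-3.141, 0.0, 1.659]
force: [0.1, 0.3, -1.0]
width: 9.3
gripper_force: 59.3
```

drive_tool --motion '[{"fingers":0,"linear":[0,0,0.004],"twist":0},{"fingers":0,"linear":[0,0,0.004],"twist":0},{"fingers":0,"linear":[0,0,0.004],"twist":0},{"fingers":0,"linear":[0,0,0.003],"twist":0},{"fingers":0,"linear":[0,0,0],"twist":0}]'

```text
clock: 7.87
eef_pos: [541.8, 104.4, 129.9]
tool_rot: [-3.14, 0.0, 1.659]
force: [-1.2, 0.6, -1.1]
width: 9.7
gripper_force: 59.3
```

drive_tool --motion '[{"fingers":0,"linear":[0,0,0.002],"twist":0},{"fingers":0,"linear":[0,0,0.001],"twist":0},{"fingers":0,"linear":[0,0,0],"twist":0},{"fingers":0,"linear":[0,0,0],"twist":0}]'

```text
clock: 8.2
eef_pos: [542.3, 104.6, 127.7]
tool_rot: [3.141, -0.0, 1.659]
force: [0.6, -0.6, -1.2]
width: 10.0
gripper_force: 59.3
```

```bash
python3 - <<'E'
from cell import monitor, cams
import cv2, numpy as np
s=monitor.read_state(); print(s["clock"],s["eef_pos"],s["tool_rot"],s["width"],s["force"],s["torque"])
w=cams.get_image("wrist")["color"]; t=cams.get_image("scene")["color"]
cv2.imwrite("pics/w5.png",np.hstack([cv2.resize(w[20:360,200:430],(406,600),interpolation=2),cv2.resize(t[140:260,200:305-26],(394,600),interpolation=2)]))
E
```

```text
8.2 [542.3356185  104.62893745 127.74652048] [ 3.14148718e+00 -3.82972433e-05  1.65881183e+00] 9.990538407273448 [ 0.60354447 -0.59652864 -1.20132102] [-0.03628104  0.02905084  0.00524622]
```

View pics/w5.png

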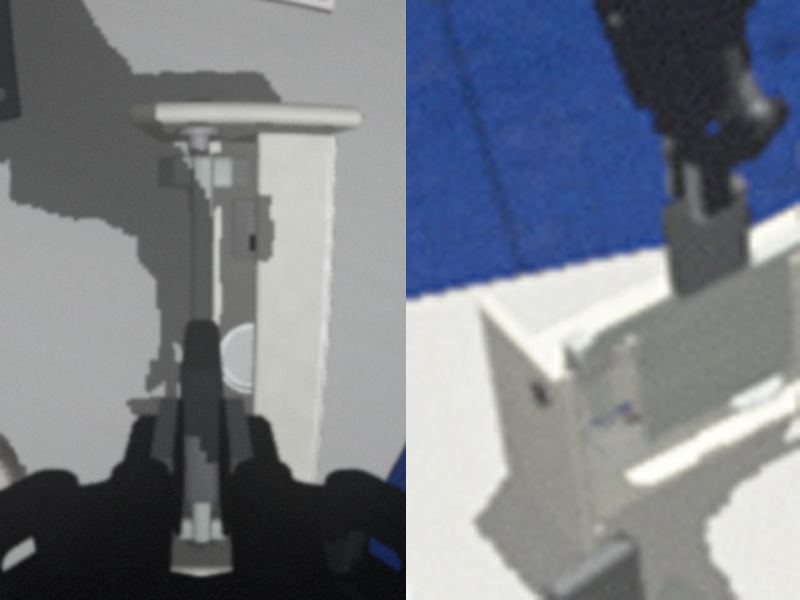

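Both knuckles are over the pins: in the wrist crop the pin stub at (198,140) runs into the far knuckle. The weight is still carried, so I'll lower until contact.

drive_tool --motion '[{"fingers":0,"linear":[0,0,0.001],"twist":0},{"fingers":0,"linear":[0,0,0.001],"twist":0},{"fingers":0,"linear":[0,0,0],"twist":0},{"fingers":0,"linear":[0,0,0],"twist":0}]'

```text
clock: 8.63
eef_pos: [542.2, 104.6, 125.6]
tool_rot: [-3.141, 0.0, 1.659]
force: [0.0, 0.7, -1.4]
width: 9.7
gripper_force: 59.3
```

drive_tool --motion '[{"fingers":0,"linear":[0,0,0.001],"twist":0},{"fingers":0,"linear":[0,0,0],"twist":0},{"fingers":0,"linear":[0,0,0],"twist":0}]'

```text
clock: 8.88
eef_pos: [542.2, 104.6, 124.7]
tool_rot: [-3.141, 0.0, 1.659]
force: [0.6, 0.4, -0.9]
width: 9.7
gripper_force: 59.3
```

drive_tool --motion '[{"fingers":0,"linear":[0,0,0.001],"twist":0},{"fingers":0,"linear":[0,0,0],"twist":0},{"fingers":0,"linear":[0,0,0],"twist":0}]'

```text
clock: 9.13
eef_pos: [542.6, 104.7, 124.0]
tool_rot: [3.141, -0.0, 1.659]
force: [-0.4, -1.3, 1.6]
width: 10.0
gripper_force: 59.7
```

drive_tool --motion '[{"fingers":0,"linear":[0,0,0.001],"twist":0},{"fingers":0,"linear":[0,0,0],"twist":0},{"fingers":0,"linear":[0,0,0],"twist":0}]'

```text
clock: 9.38
eef_pos: [543.1, 104.7, 123.9]
tool_rot: [3.14, 0.0, 1.659]
force: [-0.4, -0.9, 7.3]
width: 9.7
gripper_force: 60.5
```

The flap is seated: at TCP z = 124 it pushes up with 7 N. I'll release and retreat upward.

drive_tool --motion '[{"fingers":0.15,"linear":[0,0,-0.001],"twist":0},{"fingers":0.3,"linear":[0,0,0],"twist":0},{"fingers":0.5,"linear":[0,0,0],"twist":0},{"fingers":0.7,"linear":[0,0,0],"twist":0},{"fingers":0.7,"linear":[0,0,0],"twist":0}]'

```text
clock: 9.8
eef_pos: [542.2, 104.6, 123.5]
tool_rot: [-3.141, -0.0, 1.659]
force: [0.6, -0.0, 0.8]
width: 59.4
gripper_force: 0.0
```

drive_tool --motion '[{"fingers":0.7,"linear":[0,0,0],"twist":0},{"fingers":0.7,"linear":[0,0,0],"twist":0},{"fingers":0.7,"linear":[0,0,0],"twist":0}]'

```text
clock: 10.05
eef_pos: [542.3, 104.6, 123.6]
tool_rot: [-3.141, -0.0, 1.659]
force: [-0.1, 0.5, -0.8]
width: 59.7
gripper_force: 0.0
```

drive_tool --motion '[{"fingers":0.7,"linear":[0,0,-0.02],"twist":0},{"fingers":0.7,"linear":[0,0,-0.03],"twist":0},{"fingers":0.7,"linear":[0,0,-0.03],"twist":0},{"fingers":0.7,"linear":[0,0,-0.03],"twist":0},{"fingers":0.7,"linear":[0,0,0],"twist":0}]'

```text
clock: 10.47
eef_pos: [545.9, 106.2, 239.5]
tool_rot: [3.131, -0.002, 1.659]
force: [0.4, 0.1, 0.4]
width: 59.8
gripper_force: 0.0
```

drive_tool --motion '[{"fingers":0.7,"linear":[-0.03,0,0],"twist":0},{"fingers":0.7,"linear":[-0.03,0,0],"twist":0},{"fingers":0.7,"linear":[-0.03,0,0],"twist":0},{"fingers":0.7,"linear":[-0.03,0,0],"twist":0},{"fingers":0.7,"linear":[0,0,0],"twist":0}]'

```text
clock: 10.88
eef_pos: [552.9, -23.5, 232.8]
tool_rot: [-3.14, 0.005, 1.649]
force: [-0.7, -0.4, 0.9]
width: 59.6
gripper_force: 0.0
```

drive_tool --motion '[{"fingers":0.7,"linear":[0,0,0],"twist":0},{"fingers":0.7,"linear":[0,0,0],"twist":0},{"fingers":0.7,"linear":[0,0,0],"twist":0},{"fingers":0.7,"linear":[0,0,0],"twist":0},{"fingers":0.7,"linear":[0,0,0],"twist":0}]'

```text
clock: 11.3
eef_pos: [552.8, -13.7, 233.8]
tool_rot: [3.141, -0.0, 1.661]
force: [0.4, -0.5, -0.0]
width: 59.9
gripper_force: 0.0
```

```bash
python3 - <<'E'
from cell import monitor, cams
import cv2, numpy as np
s=monitor.read_state(); print(s["clock"],s["eef_pos"],s["force"])
w=cams.get_image("top")["color"]; t=cams.get_image("scene")["color"]
w2=cams.get_image("top")["color"]; print("moving?",np.abs(w[120:210,210:325].astype(int)-w2[120:210,210:325]).max())
cv2.imwrite("pics/w6.png",np.hstack([cv2.resize(w[120:220,215:325],(400,364),interpolation=2),cv2.resize(t[160:260,200:310],(400,364),interpolation=2)]))
E
```

```text
11.3 [552.79052966 -13.67518758 233.76287579] [ 0.41925887 -0.49223934 -0.04888384]
moving? 60
```

View pics/w6.png

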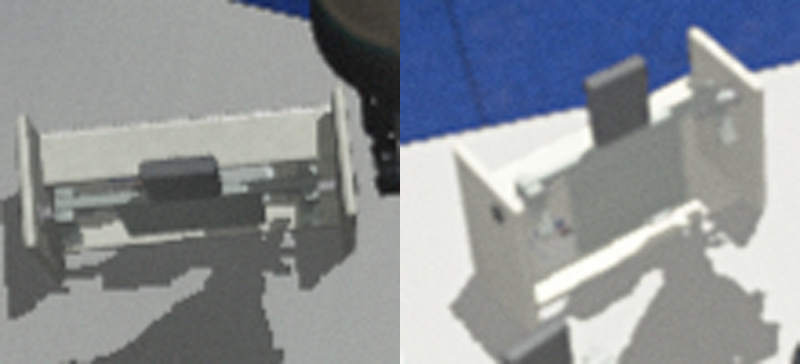

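The flap hangs on both pins, with its bar in line with them between the cheeks. I'll let it settle and confirm it is still.

drive_tool --motion '[{"fingers":0.7,"linear":[-0.02,0,0],"twist":0},{"fingers":0.7,"linear":[-0.02,0,0],"twist":0},{"fingers":0.7,"linear":[0,0,0],"twist":0},{"fingers":0.7,"linear":[0,0,0],"twist":0},{"fingers":0.7,"linear":[0,0,0],"twist":0}]'

```text
clock: 11.87
eef_pos: [556.3, -53.9, 233.7]
tool_rot: [3.141, -0.001, 1.659]
force: [0.7, 0.5, 0.1]
width: 59.5
gripper_force: 0.0
```

drive_tool --motion '[{"fingers":0.7,"linear":[0,0,0],"twist":0},{"fingers":0.7,"linear":[0,0,0],"twist":0},{"fingers":0.7,"linear":[0,0,0],"twist":0},{"fingers":0.7,"linear":[0,0,0],"twist":0},{"fingers":0.7,"linear":[0,0,0],"twist":0}]'

```text
clock: 12.28
eef_pos: [556.4, -54.5, 233.8]
tool_rot: [3.141, -0.0, 1.659]
force: [-0.2, -0.0, 0.4]
width: 59.9
gripper_force: 0.0
```

```bash
python3 - <<'E'
from h import *
from cell import monitor, cams
for i in range(24):   # 0.05 s each
    im=cams.get_image("top"); g=im["color"][155:180,245:285].max(2)
    if i%3==0:
        m=(g<85).astype(np.uint8); n,l,st,c=cv2.connectedComponentsWithStats(m); print(st[1:][st[1:,4]>20].tolist(),c[1:][st[1:,4]>20].round(1).tolist())
print(monitor.read_state()["clock"])
# expected grip top corners if hung upright
yaw=.088
for x,y in((-6,-22),(-6,22),(6,-22),(6,22)):
    X=[542.5+np.cos(yaw)*x-np.sin(yaw)*y,103+np.sin(yaw)*x+np.cos(yaw)*y,168]; print((proj(im,X)-[215,120])*3.64)
E
```

```text
[[2, 11, 38, 14, 347]] [[21.4, 19.2]]
[[2, 11, 38, 14, 348]] [[21.3, 19.2]]
[[2, 11, 38, 14, 346]] [[21.4, 19.1]]
[[2, 11, 38, 14, 351]] [[21.2, 19.2]]
[[2, 11, 38, 14, 347]] [[21.4, 19.2]]
[[2, 11, 38, 14, 350]] [[21.2, 19.2]]
[[2, 11, 38, 14, 350]] [[21.2, 19.2]]
[[2, 11, 38, 14, 349]] [[21.2, 19.2]]
13.4833
[218.37402197 174.0365813 ]
[141.06333022 181.1782417 ]
[216.60840257 153.65222579]
[139.46419775 160.74454138]
```

It is at rest, and the grip top matches the upright hung pose predicted from the model.

```bash
python3 -c "
from cell import ctrl; print(ctrl.finish_job())"
```

```text
the job is handed in; nothing more can be done
None
```

The wide flap hangs at rest on both cabinet pins with the gripper clear, the smaller flap was never touched, and the job was handed in at about 13.5 s of the 42 s; the hand-in call returned no verdict.

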